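# Switch the toaster off and lift out the toast cage

### The job

The toast is done: turn the toaster's dial fully anticlockwise to its off stop, then pinch the two catches on the cage's handle together and lift the cage straight up out of the slot, upright, until its bottom is a good three centimetres above the toaster. Finish there, holding the cage still in the air over the toaster by its pinched catches; do not put it down or let go. Do not push the other breakfast things about.

Things in the scene. Friction and masses are not known exactly. Their poses are not given: they have to be found in the camera images.
- toaster: Long aluminium toaster with black end caps, fixed to the table: 168 mm wide (its x), 374 mm long (y), flat deck 150 mm above the table. Origin: centre of its underside, z up. One bread slot, 34 mm wide, 136 mm long, runs along y, centred at y = -45 mm, edged by an 8 mm thick lip; the dial stands on the deck at y = +100 mm. The small push-down lever on the -y end is not needed.
- dial (a joint): Angle of the browning dial (rad): 0 at the off stop (turned fully anticlockwise seen from above), growing clockwise to 2.6. It starts between 0.9 and 2.3 and stays where it is left; friction about 0.035 N m.
- dial_grip (a point): On the dial's upright axis at grip height, 37 mm above the deck. The dial is black: 44 mm round skirt (top 14 mm above the deck) on a 68 mm flat disc, with an upright bar grip 42 mm long, 14 mm thick, its top 44 mm above the deck, a white mark at one end. The point turns with the dial: x axis along the bar (mark at the -x end), z up.
- cage: Loose steel wire cage holding a slice of toast, standing in the slot; 0.2 to 0.4 kg. 27 mm thick (x), 128 mm long (y); end ears, 156 mm overall, rest on the deck. Origin: centre of its underside, 85 mm below the deck when seated (65 mm above the table), axes then parallel to the toaster's. Black handle in its middle, on an 8 mm thick bar along y: one catch with a thumb tab on either side (+x, -x).
- cage_grip (a point): Midway between the two thumb tabs at pinching height: 117 mm above the cage's origin, 32 mm above the deck when seated. Axes as the cage's: the tabs oppose each other along x. Each black tab is 30 mm wide (y) and 36 mm tall (12 to 48 mm above the deck when seated); 50 mm over their outer faces when free, 34 mm with both pressed fully in.
- catch_far (a joint): Travel (m) of the catch on the cage's +x side: 0 free, 0.008 pressed fully in, towards the handle's middle. Spring: 3 N to start it, 7 N fully in. While free its barb reaches 5 mm under the slot's lip, with 2 mm of play, and locks the cage in; the barb clears the lip from about 0.006 with the cage centred.
- catch_near (a joint): The same for the catch on the cage's -x side.
- board: Bystander: wooden cutting board 150 x 280 x 18 mm with a short handle and two slices of bread; origin at the centre of its underside.
- plate: Bystander: white plate, 170 mm across, 20 mm high; origin under its centre.
- bowl: Bystander: white bowl, 100 mm across, 45 mm high; origin under its centre.
- jar: Bystander: amber jam jar with paper label and steel lid, 68 mm across, 90 mm high; origin under its centre.
- mug: Bystander: white mug, 80 mm across, 90 mm high; origin under its centre.
- peach: Bystander: peach, 72 mm across, 62 mm high; origin under it.
- knife: Bystander: table knife with wooden handle, 225 mm long, lying flat; origin near its middle.
There are look-alikes about, which are no part of the job. Several things have the shape of the cage; the one meant has the colours described above.

How it is judged (in metres and radians):
On the way, in this order (a step that is already met when the one before it is completed fails the run):
1. the dial is at its off stop, the cage still seated (value of joint dial below 0.1 rad and z of cage in the frame of toaster below 0.085 m), for 0.2 s.
2. both catches are pinched and the cage has come up through the slot (value of joint each of catch_far, catch_near above 0.005 m and value of joint dial below 0.1 rad and z of cage in the frame of toaster above 0.11 m), for 0.1 s.
At the end, for the whole second after the job is handed in: Dial within 0.1 rad of its off stop; both catches pressed in over 5 mm; cage underside over 20 mm above the deck, cage within 150 mm of the toaster's centre horizontally, upright within 0.3 rad, slower than 30 mm/s, gripped by the fingers, touching neither toaster nor bystander (value of joint dial below 0.1 rad and value of joint each of catch_far, catch_near above 0.005 m and z of cage in the frame of toaster above 0.17 m and horizontal distance between cage and toaster below 0.15 m and angle between cage's own z axis and vertical below 0.3 rad and linear speed of cage below 0.03 m/s and contact force between cage and the fingers above 2 N and contact force between cage and toaster below 0.1 N and contact force between cage and board below 0.1 N and contact force between cage and plate below 0.1 N and contact force between cage and bowl below 0.1 N and contact force between cage and jar below 0.1 N and contact force between cage and mug below 0.1 N and contact force between cage and peach below 0.1 N and contact force between cage and knife below 0.1 N); the arm keeps its last pose, push and grip.
It fails at once if a bystander is moved by more than 30 mm (distance of any of board, plate, bowl, jar, mug, peach, knife from where it was at the start of the episode above 0.03 m).
It fails at once if the cage is drawn out before the dial is off (z of cage in the frame of toaster above 0.085 m and value of joint dial above 0.15 rad).
It fails at once if the cage is tipped by more than 0.6 rad (angle between cage's own z axis and vertical above 0.6 rad).
It also fails if it takes over 64 s, if anything falls off the work surface, if the arm or the gripper's body presses on something with over 40 N, if the wrist force passes 120 N, or if a joint passes its speed limit or range.

### The arm

A 7-joint arm with a two-finger parallel gripper is mounted at the origin on the work surface. World frame = base frame: x ahead of the robot, y to its left, z up, the work surface at z = 0. Lengths are in m, angles in degrees, forces in N, time in s.
With the tool pointing down it reaches from about 0.35 to 0.775 m from the base axis. Payload 3.1 kg.
Tool frame: the origin (TCP) lies on the centre line of the jaws, within the pads' length; the fingertips stand 17 mm ahead of it and the grasp point (between the pads) lies 2 mm behind it (robot.tip_reach is the distance from the TCP to the fingertips, in m); z points along the fingers, y is the line along which they close (so a half turn about z gives the same grasp; the last joint's range is limited). The gripper opens to 85 mm and grips with 20 to 120 N. Pads are 22 mm wide; open, the fingers measure 114 mm over their backs; the gripper's body (76 mm by 85 mm) begins 54 mm behind the grasp point. The pads swing forward as they close: fully open they stand 13 mm farther back than shut.
Start: joints at [-78.707, 17.813, 0.802, 86.603, -0.252, 75.585, -1.558], TCP at [0.13, 0.534, 0.248] pointing down, gripper open.
Joint ranges: [-154.91, 154.91], [-16.99, 109.72], [-72.82, 74.43], [7.12, 147.25], [-82.49, 262.49], [11.32, 116.49], [-174.64, 174.64]. Speed limits (degrees/s): [159.86, 159.86, 180, 180, 180, 180, 180].

### API

Orientations are given as [roll, pitch, yaw] about the fixed x, y, z axes, in that order (R = Rz(yaw) Ry(pitch) Rx(roll)).
In Python, from station import robot, fingers, vision, workorder, recognise gives the robot as it stands. Calls block until the motion is done:
- robot.move_to(position, orientation): joint-space move of the TCP to a pose.
- robot.line_to(position, orientation=None, velocity=0.15, f_stop=None): straight line of the TCP; orientation=None keeps the orientation; velocity is the mean speed in m/s. With f_stop (N) it stops when the force on the tool has changed by that much, and returns True; else False.
- robot.move_j(angles): joint-space move.
- fingers.gripper_to(opening, force=None): opening from 0.0 (shut) to 1.0 (fully open); force is the grip in N (None keeps the last); returns when the fingers have stopped.
- robot.pause(seconds).
- robot.inverse_kinematics(position, orientation): joint angles nearest the present ones, or None.
- vision.grab_frame(name): name is "scene" or "side" or "wrist"; returns the picture (400x640x3 uint8, red, green, blue); there is no depth.
- vision.calibration(name): a dict with "mtx" (3x3 intrinsics, pixels), "extrinsics" (4x4, takes a point from world to camera coordinates); the wrist camera has in their place "T_tool_cam" (4x4, takes a point from camera to tool coordinates, whose origin is the TCP and whose axes are the flange's). Camera axes: x right, y up, looking along -z (the intrinsics and any distortion apply to the point x, -y, -z); pixel columns grow to the right and rows downward; lengths in m; the calibration is good to about 2 mm. The wrist camera is an equidistant fisheye: a pixel r from the principal point sees the ray r / f radians off the axis. A picture is of the moment at which its call begins: read the wrist's pose just before it. calibration takes no time and is no camera call.
A pose or a line that the arm cannot do raises robot.PlanningError and nothing moves.
- workorder.close_job(): hands the job in; it is judged then, once.
Trained networks look in the newest picture that a camera, given by its name, has taken for a name from the list of things; names that differ only in an ending like _2 or _b are one class to them, and where a whole thing is asked for, a point or a joint stands for the part that bears it (a point fixed in the world has none). Each returns a list of dicts, best first, with "p" (0 to 1); they miss things now and then, are a little off and sometimes report something else, mostly with a low value. They report only what shows in the picture. A call takes as long as a camera call. They do not tell look-alikes from the thing itself.
- recognise(label, camera): "rect" ([centre column, centre row, width, height] in pixels, round what is visible of it).
Readings, each from a call of its own:
- robot.current_time_s(): time.
- robot.current_joint_positions(): joint angles.
- robot.current_dq(): joint speeds.
- robot.current_joint_torque(): joint torques, N m.
- robot.current_tool_pos(): TCP position.
- robot.current_eef_rot(): TCP orientation.
- robot.current_contact_force(): force on the tool from outside, world axes, zero at the start.
- robot.current_torque(): the same for the moment, N m.
- robot.current_finger_gap(): opening from 0.0 (shut) to 1.0 (fully open).
- robot.current_gripper_force(): force on a finger pad.
Only numpy, scipy, OpenCV 4.12 (cv2) and the standard library are available. Lean on these libraries where they do the work, as an engineer would, in place of code of your own. Each camera call takes 0.05 s, during which the arm holds its last target. There are 200 camera calls.

## Working session

There is one attempt and no reset: what is moved stays moved. The work goes in short steps, each a Python script; the robot and the scene stay as the last script left them, time stands still between calls to the robot, and variables do not carry over. Pictures are saved under pics/ and viewed, at most 10 in all, crops included, and the job is handed in when it is done.

```bash
ls; mkdir -p pics
python3 - <<'E'
from station import robot, fingers, vision, workorder, recognise
import cv2, numpy as np
ims=[]
for c in ("scene","side"):
    im=vision.grab_frame(c); cv2.imwrite(f"pics/{c}0.png",im[:,:,::-1])
    k=vision.calibration(c); print(c,{a:np.round(b,4).tolist() if not isinstance(b,str) else b for a,b in k.items()})
    for l in ("toaster","dial","cage","cage_grip"):
        print(l,[(np.round(d["rect"]).tolist(),round(d["p"],2)) for d in recognise(l,c)])
k=vision.calibration("wrist"); print(k)
print(robot.current_eef_rot(),robot.current_time_s())
E
```

```text
pics
scene {'mtx': [[417.6142, 0.0, 320.7736], [0.0, 417.6142, 202.2245], [0.0, 0.0, 1.0]], 'extrinsics': [[0.7735, 0.6336, 0.0182, -0.412], [-0.4079, 0.4756, 0.7793, 0.0962], [0.4851, -0.6102, 0.6264, -1.5354], [0.0, 0.0, 0.0, 1.0]]}
toaster [([323.0, 223.0, 127.0, 122.0], 0.96)]
dial [([350.0, 179.0, 13.0, 16.0], 0.62)]
cage [([294.0, 310.0, 56.0, 60.0], 0.96), ([177.0, 244.0, 59.0, 54.0], 0.82), ([319.0, 206.0, 48.0, 33.0], 0.71), ([303.0, 156.0, 18.0, 43.0], 0.67)]
cage_grip [([291.0, 308.0, 64.0, 53.0], 0.75), ([307.0, 153.0, 16.0, 43.0], 0.69)]
side {'mtx': [[476.5594, 0.0, 319.7896], [0.0, 476.5594, 198.2711], [0.0, 0.0, 1.0]], 'extrinsics': [[0.9915, -0.1301, 0.0014, -0.5099], [0.084, 0.6482, 0.7568, -0.1499], [-0.0994, -0.7502, 0.6537, -1.5751], [0.0, 0.0, 0.0, 1.0]]}
toaster [([328.0, 210.0, 65.0, 108.0], 0.8)]
dial []
cage [([326.0, 199.0, 18.0, 43.0], 0.82), ([383.0, 275.0, 49.0, 45.0], 0.78), ([233.0, 170.0, 41.0, 43.0], 0.7), ([245.0, 300.0, 23.0, 62.0], 0.65)]
cage_grip [([327.0, 197.0, 19.0, 38.0], 0.79), ([247.0, 300.0, 21.0, 60.0], 0.79), ([236.0, 171.0, 40.0, 34.0], 0.76), ([383.0, 275.0, 50.0, 48.0], 0.74)]
{'mtx': array([[309.70691629,   0.        , 322.53815385],
       [  0.        , 309.70691629, 195.46003266],
       [  0.        ,   0.        ,   1.        ]]), 'T_tool_cam': array([[-5.93019783e-04,  9.44180340e-01,  3.29428496e-01,
         8.54620340e-02],
       [ 9.99999738e-01,  4.23381808e-04,  5.86685275e-04,
        -4.94200425e-04],
       [ 4.14462670e-04,  3.29428758e-01, -9.44180344e-01,
        -1.25830975e-01],
       [ 0.00000000e+00,  0.00000000e+00,  0.00000000e+00,
         1.00000000e+00]])}
[1.79999658e+02 3.01158947e-03 1.66320766e+02] 0.5
```

Run:
```python
import cv2
a=cv2.imread("pics/scene0.png");b=cv2.imread("pics/side0.png")
cv2.imwrite("pics/a.png",cv2.resize(a[90:390,120:520],None,fx=2,fy=2,interpolation=cv2.INTER_CUBIC))
cv2.imwrite("pics/b.png",cv2.resize(b[110:350,170:490],None,fx=2.5,fy=2.5,interpolation=cv2.INTER_CUBIC))
```

```text
(no output)
```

View pics/a.png

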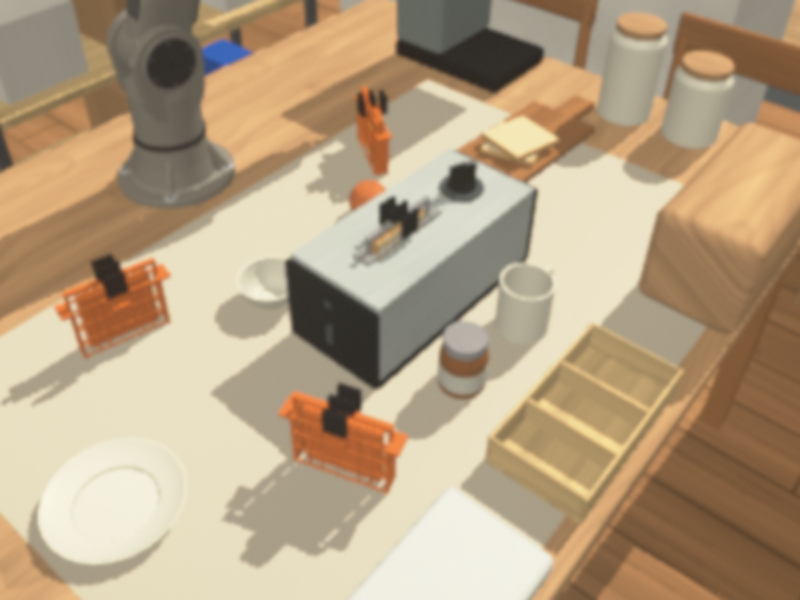

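View pics/b.png

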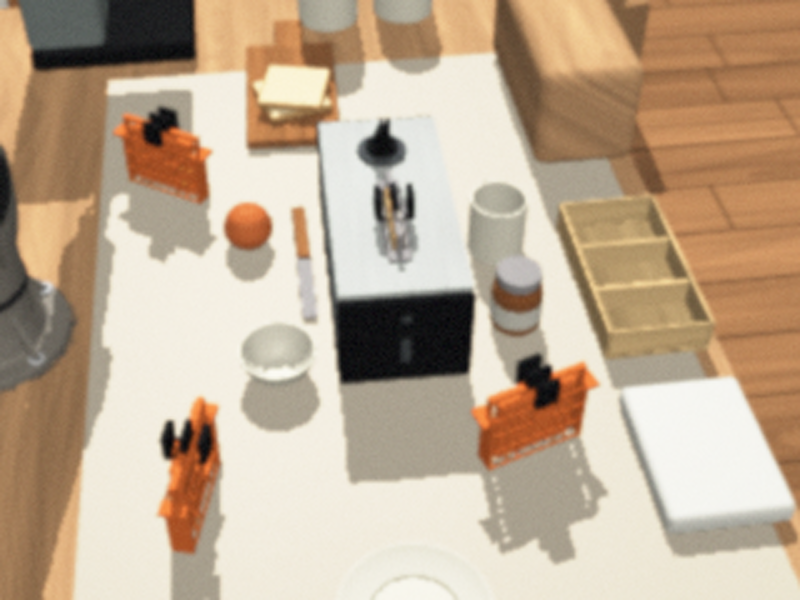

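The three cages at scene px (177,244), (294,310), (307,155) are orange look-alikes. The steel cage with black tabs stands in the toaster at scene (319,205) and side (327,195), and it is the one that fits. The deck corners show in both views, so I'll fit the toaster pose to them and then look from above with the wrist camera.

```bash
cat > h.py <<'E'
from station import robot, fingers, vision, workorder, recognise
import cv2, numpy as np
from scipy.optimize import least_squares
from scipy.spatial.transform import Rotation as R
def proj(c,P):
    k=vision.calibration(c);P=np.atleast_2d(P)
    q=P@k["extrinsics"][:3,:3].T+k["extrinsics"][:3,3]; q=q*[1,-1,-1]
    u=q@k["mtx"].T; return u[:,:2]/u[:,2:]
def wcam(T):  # world->fisheye pixels
    k=vision.calibration("wrist"); M=np.linalg.inv(T@k["T_tool_cam"])
    def f(P):
        q=(np.atleast_2d(P)@M[:3,:3].T+M[:3,3])*[1,-1,-1]
        r=np.hypot(q[:,0],q[:,1]); th=np.arctan2(r,q[:,2])
        return k["mtx"][:2,2]+k["mtx"][0,0]*(th/r)[:,None]*q[:,:2]
    return f
def toolT():
    T=np.eye(4);T[:3,3]=robot.current_tool_pos();T[:3,:3]=R.from_euler("xyz",robot.current_eef_rot(),degrees=True).as_matrix();return T
def tw(p,P):  # toaster -> world, p=(x,y,yaw)
    P=np.atleast_2d(P).astype(float); return P@R.from_euler("z",p[2]).as_matrix().T+[p[0],p[1],0]
E
python3 - <<'E'
from h import *
C=np.array([[-.084,-.187,.15],[.084,-.187,.15],[.084,.187,.15],[-.084,.187,.15]])
s=np.array([[290,260],[378,305],[535,188],[450,150]])/2+[120,90]
d=np.array([[335,295],[470,288],[432,118],[318,122]])/2.5+[170,110]
f=lambda p:np.r_[(proj("scene",tw(p,C))-s).ravel(),(proj("side",tw(p,C))-d).ravel()]
r=least_squares(f,[.5,0,0],loss="soft_l1");print(r.x,np.degrees(r.x[2]),np.round(r.fun,1))
# base point positions on table of bystanders (approx)
from itertools import count
k=vision.calibration("side");Rm=k["extrinsics"][:3,:3];t=k["extrinsics"][:3,3]
for n,(u,v),z in [("mug",(498,225),.045),("jar",(517,295),.045),("bowl",(277,355),.02),("peach",(248,226),.03),("cageTL",(165,155),.08),("knife",(303,262),0),("board",(290,100),.02)]:
    u=u/2.5+170;v=v/2.5+110
    ray=Rm.T@(np.array([1,-1,-1])*(np.linalg.inv(k["mtx"])@[u,v,1])); o=-Rm.T@t
    print(n,np.round(o+ray*(z-o[2])/ray[2],3))
E
```

```text
[ 0.53643647  0.03338283 -0.02147874] -1.2306410395544765 [-2.7 -2.3 -0.5  4.5  2.9 -2.2  1.8 -3.6  0.4  3.1  2.6  1.7 -0.3 -3.1
 -1.7 -1.7]
mug [0.7   0.079 0.045]
jar [ 0.695 -0.062  0.045]
bowl [ 0.375 -0.105  0.02 ]
peach [0.351 0.139 0.03 ]
cageTL [0.239 0.255 0.08 ]
knife [0.424 0.086 0.   ]
board [0.435 0.456 0.02 ]
```

Run:
```python
from h import *
for z in (.42,.38,.34,.3):
    try: robot.move_to([.535,.03,z],[180,0,90]);break
    except robot.PlanningError as e: print(z,e)
T=toolT();np.save("T1.npy",T)
im=vision.grab_frame("wrist");cv2.imwrite("pics/w1.png",im[:,:,::-1])
for l in ("toaster","dial","cage_grip"):
    print(l,[(np.round(d["rect"]).tolist(),round(d["p"],2)) for d in recognise(l,"wrist")])
print(T[:3,3],robot.current_joint_positions(),robot.current_time_s())
```

```text
toaster [([327.0, 146.0, 130.0, 266.0], 0.93)]
dial [([324.0, 77.0, 34.0, 38.0], 0.76), ([233.0, 225.0, 51.0, 50.0], 0.7)]
cage_grip [([382.0, 306.0, 62.0, 54.0], 0.79), ([150.0, 18.0, 80.0, 37.0], 0.77), ([323.0, 188.0, 44.0, 112.0], 0.75)]
[0.53499417 0.03165149 0.41946774] [-40.39822529  19.03855238  52.39212389  68.09295277 -15.19989115
  99.70208772   7.89277855] 3.0833
```

View pics/w1.png

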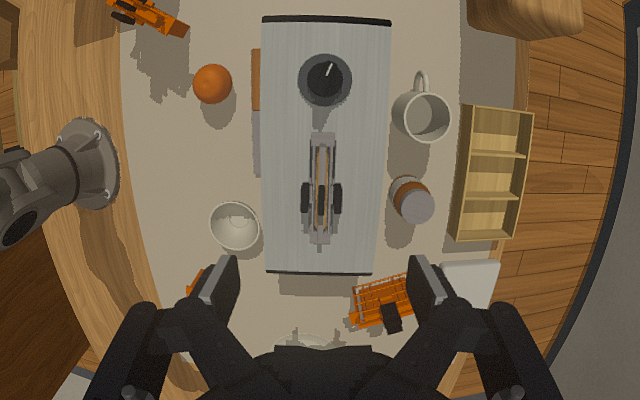

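The wrist view shows the toaster centred, the dial at (325,79) with its white mark pointing up and slightly right, and the steel cage's tabs at (305,198) and (337,199). I'll enlarge to confirm and to get precise pixels.

Run:
```python
import cv2
a=cv2.imread("pics/w1.png")
c=cv2.resize(a[40:125,280:400],None,fx=6,fy=6,interpolation=cv2.INTER_CUBIC)[:, :400]
b=cv2.resize(a[120:260,275:375],None,fx=4,fy=4,interpolation=cv2.INTER_CUBIC)
import numpy as np
o=np.zeros((560,800,3),np.uint8);o[:510,:400]=c[:510];o[:560,400:]=b
cv2.imwrite("pics/w1c.png",o)
```

```text
(no output)
```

View pics/w1c.png

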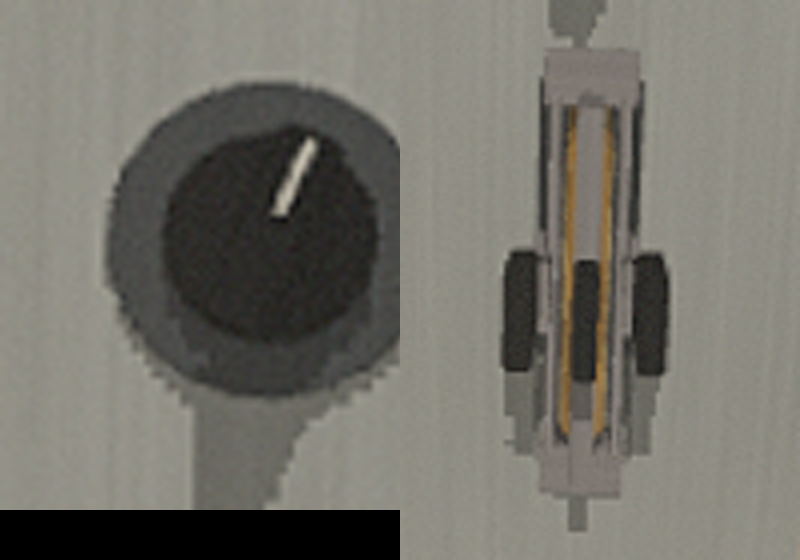

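Run:
```python
from h import *
f=wcam(np.load("T1.npy"))
P=np.array([[0,.1,.152],[-.025,-.045,.196],[.025,-.045,.196],[0,-.06,.198],[0,.033,.153],[0,-.123,.153],
 [-.084,-.187,.15],[.084,-.187,.15],[.084,.187,.15],[-.084,.187,.15]])
m=np.array([[325,79.7],[300.8,np.nan],[342,np.nan],[np.nan,213.4],[322.8,132],[320,244],[265,274],[373,275],[391.5,24],[262.5,16]])
w=np.where(np.isnan(m),0,1);w[6:]=w[6:]*.4;m=np.nan_to_num(m)
r=least_squares(lambda p:((f(tw(p,P))-m)*w).ravel(),[.535,.03,0],loss="soft_l1")
p=r.x;np.save("p.npy",p);print(p,np.degrees(p[2]));print(np.round((f(tw(p,P))-m)*(w>0),1).tolist())
# independent: intersect px with plane
def ray(m,z): return least_squares(lambda q:(f([q[0],q[1],z])-m).ravel(),[.53,.05]).x
a,b=ray([332.2,63.3],.194),ray([326.3,75.5],.194);d=ray([325,79.7],.152)
dd=tw(p,[0,.1,0])[0];print("mark",a,b,"dial",d,dd[:2])
e=(a+b)/2-dd[:2];print("bar angle from ctr",np.degrees(np.arctan2(e[1],e[0])),np.linalg.norm(e),"from mark",np.degrees(np.arctan2(*(a-b)[::-1])))
print("tabs",ray([300.8,198],.196),ray([342,198],.196),tw(p,[0,-.045,0]))
```

```text
[ 0.53413699  0.03145263 -0.02654093] -1.5206832603869735
[[-0.2, -0.0], [-0.2, 0.0], [0.1, 0.0], [0.0, 0.5], [0.4, 0.3], [-0.0, -1.6], [-0.0, 0.0], [0.0, 0.0], [0.0, -0.0], [-0.0, -0.0]]
mark [0.54467064 0.14850804] [0.53819196 0.13453856] dial [0.53707181 0.13138424] [0.53679077 0.13141741]
bar angle from ctr 65.33585160931567 0.011120409018187546 from mark 65.11936078744701
tabs [ 0.5082793  -0.00878818] [ 0.55770404 -0.00866399] [[ 0.53294279 -0.01353152  0.        ]]
```

Run:
```python
from h import *
p=np.load("p.npy");d=tw(p,[0,.1,.188])[0]
for y0 in (65.3,-114.7):
    for t in (0,50,90,135,150):
        q=robot.inverse_kinematics(d,[180,0,y0+t]);print(y0+t,None if q is None else np.round(q,0))
g=tw(p,[0,-.045,.18])[0]
for y in (88.5,-91.5): print(y,robot.inverse_kinematics(g,[180,0,y]),robot.inverse_kinematics(g+[0,0,.15],[180,0,y]))
```

```text
65.3 [-53.  27.  53.  93. -22.  71. -20.]
115.3 [-48.  25.  45.  93. -18.  70.  26.]
155.3 [-44.  23.  38.  93. -15.  69.  63.]
200.3 [-37.  22.  29.  93. -11.  68. 105.]
215.3 [-35.  22.  26.  92. -10.  68. 119.]
-114.7 [-32.  21.  22.  92.  -8.  68. 147.]
-64.7 [ -63.   37.   74.   93.  -37.   77. -138.]
-24.700000000000003 [ -61.   35.   70.   93.  -34.   76. -101.]
20.299999999999997 [-57.  30.  61.  93. -27.  73. -61.]
35.3 [-56.  29.  58.  93. -26.  72. -48.]
88.5 [-38.40733171  24.64577707  51.66317038  96.8213846  -20.56676645
  68.60557779  16.86137168] [-39.06728697  18.65395948  53.03159749  81.44340352 -14.82463554
  87.17764216  11.71493971]
-91.5 [ 42.61508188  31.07887812 -61.62121486  93.84012359  28.45396924
  72.41226806 154.05763024] [ 41.70302123  24.156877   -61.6967026   78.42567882  21.1199181
  89.59774324 160.596913  ]
```

Run:
```python
from h import *
p=np.load("p.npy");d=tw(p,[0,.1,.188])[0]
robot.move_to(d+[0,0,.08],[180,0,65.3])
fingers.gripper_to(.45,20)
print("touch",robot.line_to(d,velocity=.1,f_stop=8))
fingers.gripper_to(0,20)
print(robot.current_tool_pos()-d,"gap",robot.current_finger_gap(),"F",robot.current_gripper_force(),robot.current_contact_force(),robot.current_torque(),robot.current_time_s())
t0=robot.current_torque()[2]
for t in range(6,139,6):
    robot.line_to(d,[180,0,65.3+t],velocity=.15)
    r=robot.current_eef_rot()[2];tz=robot.current_torque()[2]
    print(t,round(r,1),round(tz-t0,3),round(robot.current_time_s(),2))
    if abs(tz-t0)>.35: break
```

```text
touch False
[-4.98697092e-05  3.94755300e-04  8.36264528e-04] gap 0.1553434118701683 F 25.149560272693634 [-2.53968637  1.08415864  5.75960275] [ 0.14023187  0.57709885 -0.01389194] 5.65
6 71.2 -0.014 5.91
12 77.2 0.058 6.17
18 83.2 0.068 6.42
24 89.2 0.055 6.68
30 95.2 0.057 6.94
36 101.2 0.049 7.2
42 107.2 0.068 7.46
48 113.2 0.012 7.72
54 119.2 0.056 7.97
60 125.2 0.056 8.23
66 131.1 0.064 8.49
72 137.1 0.033 8.75
78 143.1 0.041 9.01
84 149.1 0.02 9.27
90 155.1 0.035 9.53
96 161.1 0.071 9.78
102 167.1 0.069 10.04
108 173.1 0.054 10.3
114 179.0 -0.315 10.56
120 -175.4 -1.867 10.82
```

The torque jumps at about 178°, which is the stop. I'll release here, back off and check.

Run:
```python
from h import *
p=np.load("p.npy")
fingers.gripper_to(.45); x=robot.current_tool_pos()
robot.line_to(x+[0,0,.09],velocity=.2)
g=tw(p,[0,-.045,.35])[0]
fingers.gripper_to(1.0)
robot.move_to(g,[180,0,90+np.degrees(p[2])])
T=toolT();np.save("T2.npy",T);im=vision.grab_frame("wrist")
cv2.imwrite("pics/w2.png",cv2.resize(im[0:260,190:450,::-1],None,fx=2.2,fy=2.2,interpolation=cv2.INTER_CUBIC))
f=wcam(T);print("pred dial ctr, tab outer L/R",np.round((f(tw(p,[[0,.1,.194],[-.025,-.045,.196],[.025,-.045,.196]]))-[190,0])*2.2),robot.current_time_s())
```

```text
pred dial ctr, tab outer L/R [[294.  59.]
 [235. 403.]
 [351. 404.]] 13.575
```

View pics/w2.png

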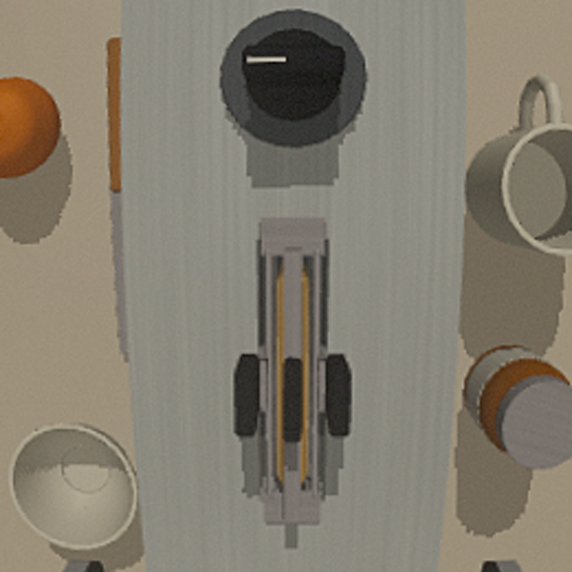

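The mark points to the toaster's -x side, so the dial is at 0. The steel cage's black tabs sit at crop (245,395) and (340,395), exactly where predicted. Next is the pinch and lift.

Run:
```python
from h import *
p=np.load("p.npy");g=tw(p,[0,-.045,.180])[0];yaw=90+np.degrees(p[2])
print("touch",robot.line_to(g,[180,0,yaw],velocity=.12,f_stop=8), robot.current_tool_pos()-g)
fingers.gripper_to(0,40); robot.pause(.3)
print("gap mm",85*robot.current_finger_gap(),robot.current_gripper_force(),robot.current_contact_force(),robot.current_tool_pos()-g)
s=robot.line_to(g+[0,0,.02],velocity=.04,f_stop=15)
print("stop",s,robot.current_contact_force(),85*robot.current_finger_gap(),robot.current_tool_pos()-g,robot.current_time_s())
```

```text
touch False [ 0.00061245 -0.00013402  0.00075839]
gap mm 28.971520217727036 41.24077498912811 [-2.95277835  0.70893884  8.65397682] [ 0.00063467 -0.000133    0.00202423]
stop False [ 0.42578783 -0.5819444  -2.64687633] 29.099916977085236 [-1.46924822e-04  5.30386875e-05  1.98441055e-02] 16.6417
```

Run:
```python
from h import *
p=np.load("p.npy");g=tw(p,[0,-.045,.180])[0]
s=robot.line_to(g+[0,0,.06],velocity=.04,f_stop=15)
print("stop",s,robot.current_contact_force(),85*robot.current_finger_gap(),robot.current_tool_pos()-g)
if not s: print(robot.line_to(g+[0,0,.128],velocity=.05,f_stop=15))
robot.pause(.5);print(robot.current_contact_force(),85*robot.current_finger_gap(),robot.current_tool_pos()-g,robot.current_time_s())
a=vision.grab_frame("scene")[90:290,200:460,::-1];b=vision.grab_frame("side")[90:290,230:430,::-1]
o=np.hstack([a,b]);cv2.imwrite("pics/l.png",cv2.resize(o,(800,348),interpolation=cv2.INTER_CUBIC))
```

```text
stop False [ 0.36076632  0.23498829 -2.46477802] 29.060673118555965 [-2.46174224e-04  7.18851142e-05  5.96786930e-02]
False
[ 0.09672128  0.07026739 -2.74823889] 29.05653769809487 [-6.49646182e-06  3.79586725e-06  1.27984526e-01] 19.8
```

View pics/l.png

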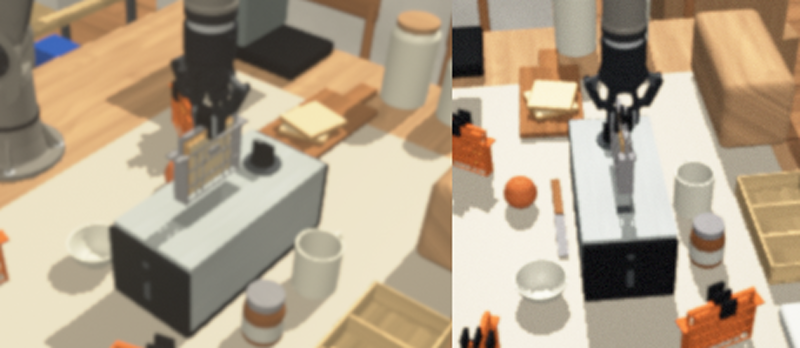

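The cage, at scene crop (208,165), hangs upright and clear of the slot. The grip force is steady and the bystanders look undisturbed, so I'm handing it in.

Run:
```python
from h import *
print(workorder.close_job())
```

```text
the job is handed in; nothing more can be done
None
```

The job is handed in, though no verdict came back: the dial is turned to its off stop, and the arm is holding the cage upright by its pinched catches, about 4 cm above the toaster deck.

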